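# Index the assembly turntable to its square post and lock it

### The job

Turn the small turntable by pushing on its spokes with a fingertip until the arrow-ended pointer spoke points at the square post, then push the lock lever round until it is fully home against its stop. Only push; nothing is to be lifted or carried: leave the pump housing standing untouched in the middle of the turntable, and do not disturb the other things on the bench.

Things in the scene. Friction and masses are not known exactly. Their poses are not given: they have to be found in the camera images.
- jig: fixed plywood board, 330 x 440 mm, 12 mm thick (its top is 12 mm above the bench), that carries the turntable, the lock lever and three station posts. Origin on the bench surface under the turntable's axis; the board runs from -135 to +195 mm in its own x and from -225 to +215 mm in its own y. It is screwed to the bench at a different place and yaw each time.
- hub (a point): on the turntable's vertical axis, 42 mm above the bench (centre line of the spokes); turns with it, x axis along the pointer spoke. The turntable: aluminium disc, radius 62 mm, 32 to 52 mm above the bench, with four level steel spokes 12 mm in diameter at right angles to one another, free to push between 65 and 103 mm from the axis, with 24 mm of air between them and the board.
- pointer_tip (a point): point of the arrowhead on the pointer spoke (the longest, along the hub's +x), 152 mm from the axis, 42 mm above the bench; the arrowhead is a flat diamond 37 mm wide, 8 mm thick, centred 134 mm from the axis
- ball_tip (a point): centre of the black ball (radius 10 mm) on the short spoke straight across from the pointer, 115 mm from the axis, 42 mm above the bench; the two other short spokes, at right angles to the pointer, end in the same balls
- turntable (a joint): angle of the turntable in the jig (rad), 0 when the pointer is along the jig's +x, growing anticlockwise seen from above, stops at -2.9 and +2.9. It turns against a steady friction of 0.22 N m with some damping (2 to 4 N at a spoke) and stays where it is left.
- square_post: the station post to point at: fixed upright square steel bar, 32 x 32 mm, 70 mm tall, origin at the centre of its foot on the board (12 mm above the bench), about 200 mm from the turntable's axis. The three posts swap places.
- round_post: another station post: fixed plain round rod, 20 mm in diameter, 70 mm tall, origin at its foot, about 200 mm from the axis
- cap_post: another station post: fixed round rod with a wide flat cap 42 mm in diameter, 70 mm tall, origin at its foot, about 200 mm from the axis
- lock (a joint): angle of the lock lever (rad): 0 points along the jig's -y (outward, unlocked), grows clockwise seen from above as the lever is pushed towards the jig's -x; fully home against its stop pin at 1.4. It turns against a light friction of 0.07 N m and stays where it is left; it does not spring back.
- lock_pivot (a point): on the lock lever's vertical axis, 42 mm above the bench, 190 mm from the turntable's axis along the jig's -y; its -y axis points along the lever. The lever is a flat steel bar 13 mm wide, 12 mm high (36 to 48 mm above the bench), free to push between 20 and 78 mm from the pivot.
- lock_knob (a point): centre of the black ball (radius 12 mm) at the end of the lock lever, 90 mm from its pivot, 42 mm above the bench
- housing: loose aluminium pump housing, a flanged round casting 60 mm in diameter at the foot, 45 mm tall (its top is 97 mm above the bench), 0.25 kg, with a short outlet 31 mm out along its +x; stands on the middle of the turntable, origin at the centre of its foot
- small_jar: loose small amber jar on the board, 32 mm in diameter, 45 mm tall; origin at its foot (bystander)
- socket: loose steel socket on the board, 26 mm in diameter, 34 mm tall; origin at its foot (bystander)
- tool_can: loose red can 100 mm in diameter with tool handles standing in it, 181 mm tall; origin at its foot (bystander)
- spray_bottle: loose blue spray bottle 68 mm in diameter, 179 mm tall; origin at its foot (bystander)
- screwdriver: loose screwdriver lying on the bench (bystander)
- funnel: loose white funnel standing mouth down, 90 mm wide, 90 mm tall; origin at its foot (bystander)
- grey_bin: loose grey open bin 150 x 100 x 60 mm; origin under its centre (bystander)
- marker: loose blue marker pen lying on the bench, 16 mm thick (bystander)
Mind the look-alikes: they are no part of the job. What is shaped like the housing but brown, green or turquoise is not meant.

How it is judged:
By the outcome, as a careful person would: the job done as asked, in the order asked, and still so for the second after the job is handed in, with the robot touching nothing.
It also fails if it takes over 61 s, if anything falls off the work surface, if the arm or the gripper's body presses on something with over 40 N, if the wrist force passes 120 N, or if a joint passes its speed limit or range.

### The arm

A 7-joint arm with a two-finger parallel gripper is mounted at the origin on the work surface. World frame = base frame: x ahead of the robot, y to its left, z up, the work surface at z = 0. Lengths are in m, angles in rad, forces in N, time in s.
With the tool pointing down it reaches from about 0.425 to 0.925 m from the base axis. Payload 6.8 kg.
Tool frame: the origin (TCP) lies on the front face of the gripper's body, between the roots of the fingers; the fingertips stand 73 mm ahead of it and the grasp point (between the pads) lies 54 mm ahead of it (env.nose_length is the distance from the TCP to the fingertips, in m); z points along the fingers, y is the line along which they close (so a half turn about z gives the same grasp; the last joint's range is limited). The gripper opens to 85 mm and grips with 20 to 120 N. Pads are 22 mm wide; open, the fingers measure 114 mm over their backs; the gripper's body (76 mm by 85 mm) begins 54 mm behind the grasp point. The pads swing forward as they close: fully open they stand 13 mm farther back than shut.
Start: joints at [-1.294, 0.477, 0.022, 1.555, -0.011, 1.109, -0.083], TCP at [0.253, 0.626, 0.304] pointing down, gripper open.
Joint ranges: [-2.96, 2.96], [-0.34, 2.1], [-1.41, 1.46], [0.24, 2.44], [-1.37, 4.51], [0.17, 1.92], [-2.96, 2.96]. Speed limits (rad/s): [2.39, 2.39, 3.14, 3.14, 3.14, 3.14, 3.14].

### API

Orientations are given as a unit quaternion [w, x, y, z].
In Python, from cell import env, kin, camera, calibration, job gives the robot as it stands. The module is installed in compiled form; this text tells all that it offers. Calls block until the motion is done:
- env.reach(position, orientation): joint-space move of the TCP to a pose.
- env.movel(position, velocity=0.15, rot=None, stop_force=None): straight line of the TCP; rot=None keeps the orientation; velocity is the mean speed in m/s. With stop_force (N) it stops when the force on the tool has changed by that much, and returns True; else False.
- env.goto_joints(angles): joint-space move.
- env.grip(opening, f_grip=None): finger opening in m; f_grip is the grip in N (None keeps the last); returns when the fingers have stopped.
- env.dwell(seconds).
- kin.inverse_kinematics(position, orientation): joint angles nearest the present ones, or None.
- env.get_state(): the state.
- camera(name): name is "scene" or "top"; returns (picture, depth): 400x640x3 uint8, blue, green, red; 400x640 float32, m along the optical axis (not along the pixel's ray), 0 where there is no reading.
- calibration(name): a dict with "fx", "fy", "cx", "cy" (pixels), "rvec" (rotation vector, rad) and "tvec" (3), from world to camera coordinates, as OpenCV has them. Camera axes: x right, y down, z forward; pixel columns grow to the right and rows downward; lengths in m; the calibration is good to about 2 mm. A picture is of the moment at which its call begins. calibration takes no time and is no camera call.
A pose or a line that the arm cannot do raises env.PlanningError and nothing moves.
- job.job_done(): hands the job in; it is judged then, once.
The state is a dict: "time": time; "qpos": joint angles; "joint_velocities": joint speeds; "joint_torque": joint torques, N m; "tcp_pos": TCP position; "orientation": TCP orientation; "force": force on the tool from outside, world axes, zero at the start; "torque": the same for the moment, N m; "opening": finger opening in m; "gripper_force": force on a finger pad.
Only numpy, scipy, OpenCV 4.12 (cv2) and the standard library are available. Lean on these libraries where they do the work, as an engineer would, in place of code of your own. Each camera call takes 0.05 s, during which the arm holds its last target. There are 200 camera calls.

## Working session

There is one attempt and no reset: what is moved stays moved. The work goes in short steps, each a Python script; the robot and the scene stay as the last script left them, time stands still between calls to the robot, and variables do not carry over. Pictures are saved under pics/ and viewed, at most 10 in all, crops included, and the job is handed in when it is done.

```bash
mkdir -p pics
cat > h.py <<'E'
import numpy as np, cv2
from cell import env, kin, camera, calibration, job
def cal(n):
    c=calibration(n); R=cv2.Rodrigues(np.array(c["rvec"],float))[0]; return c,R,np.array(c["tvec"],float).ravel()
def atz(n,u,v,z):  # pixel -> world at height z
    c,R,t=cal(n); d=R.T@np.array([(u-c["cx"])/c["fx"],(v-c["cy"])/c["fy"],1]); o=-R.T@t
    return o+d*(z-o[2])/d[2]
def proj(n,p):
    c,R,t=cal(n); q=R@np.array(p)+t; return c["fx"]*q[0]/q[2]+c["cx"],c["fy"]*q[1]/q[2]+c["cy"]
def cloud(n,dep):
    c,R,t=cal(n); v,u=np.mgrid[:400,:640]; P=np.stack([(u-c["cx"])/c["fx"]*dep,(v-c["cy"])/c["fy"]*dep,dep],-1); return (P-t)@R
E
python3 - <<'E'
from h import *
for n in("top","scene"):
    p,d=camera(n); cv2.imwrite(f"pics/{n}0.png",p); np.save(n+"0.npy",d)
    c,R,t=cal(n); print(n,-R.T@t,c["fx"])
print(env.get_state()["time"])
E
```

```text
top [ 0.14070896 -0.03203264  1.9203741 ] 502.10203884430564
scene [1.12987431 1.00288426 1.0457794 ] 515.2885289797348
0.1
```

View pics/top0.png

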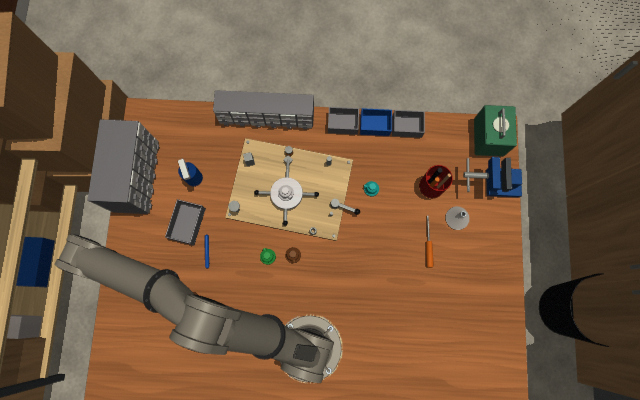

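View pics/scene0.png

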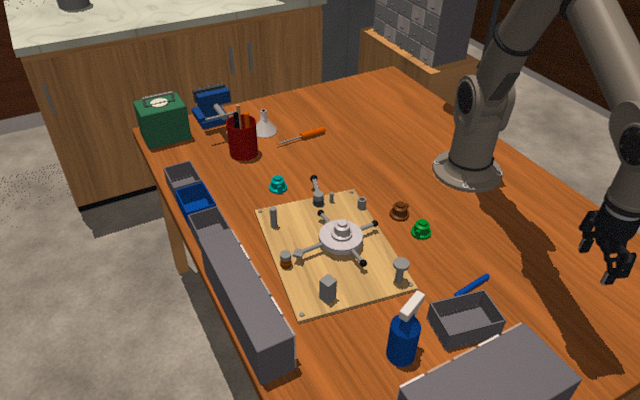

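The jig is at about (290,190) in the top view, with the turntable at (286,193). The housing is the aluminium one on it; the turquoise (371,188), green (267,256) and brown (293,255) ones are decoys. I'll enlarge both views to confirm.

Run:
```python
import cv2
a=cv2.imread("pics/top0.png")[130:250,215:375]; cv2.imwrite("pics/topz.png",cv2.resize(a,None,fx=5,fy=5,interpolation=cv2.INTER_CUBIC))
a=cv2.imread("pics/scene0.png")[170:330,245:445]; cv2.imwrite("pics/scz.png",cv2.resize(a,None,fx=3.75,fy=3.75,interpolation=cv2.INTER_CUBIC))
```

```text
(no output)
```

View pics/topz.png

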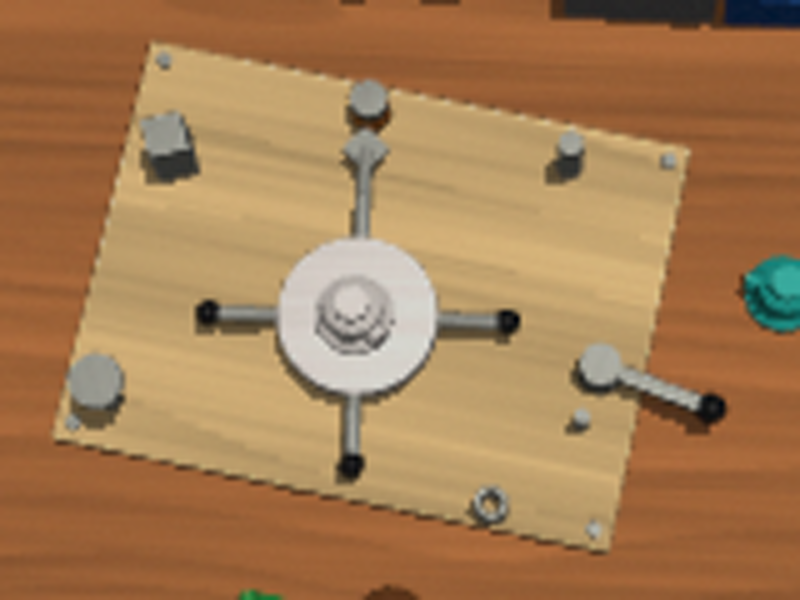

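View pics/scz.png

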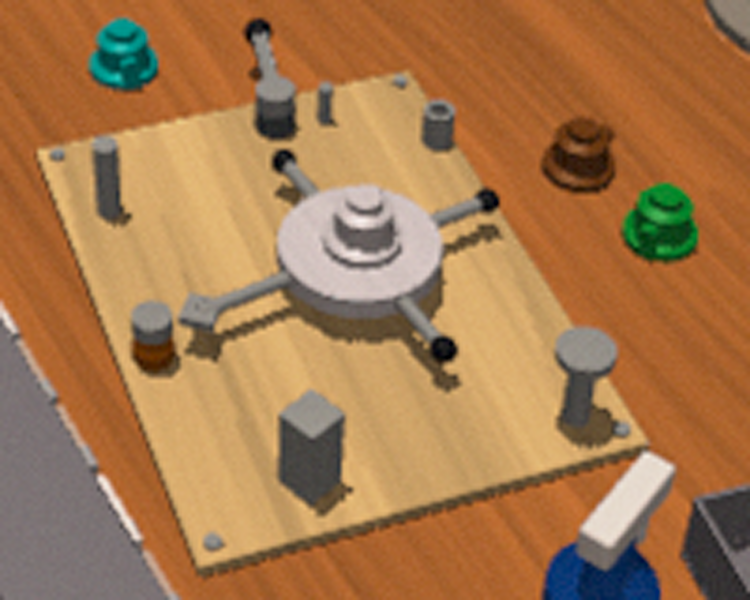

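The square post is at top-zoom (165,132), a prismatic bar that is clear in the scene zoom at (312,450). The round rod is at (569,146) and the capped post at (97,381). The pointer points up next to the jar, so it needs to turn anticlockwise. Next I'll measure poses.

Run:
```python
from h import *
Z=lambda u,v:(215+(u+.5)/5-.5,130+(v+.5)/5-.5)
S=lambda u,v:(245+(u+.5)/3.75-.5,170+(v+.5)/3.75-.5)
def fit(J,W):
    J=np.array(J,float);W=np.array(W)[:,:2]; a=J[:,0]+1j*J[:,1]; b=W[:,0]+1j*W[:,1]
    k=np.vdot(a-a.mean(),b-b.mean()); ang=np.angle(k); o=b.mean()-a.mean()*np.exp(1j*ang)
    print("jig",np.round([o.real,o.imag],4),np.degrees(ang),"res mm",np.round(abs(o+a*np.exp(1j*ang)-b)*1e3,1))
J=[(.195,.215),(.195,-.225),(-.135,-.225),(-.135,.215)]
fit(J,[atz("top",*Z(*p),.012) for p in[(150,42),(690,150),(607,551),(55,437)]])
fit(J[:3]+J[3:],[atz("scene",*S(*p),.012) for p in[(200,570),(38,152),(408,73),(650,442)]])
for nm,p,q,z in[("hub(disc)",(357,316),None,.052),("tip",(365,130),(182,318),.042),("ballL",(208,312),(443,348),.042),("ballR",(508,322),(285,160),.042),("ballB",(350,465),(488,200),.042),
  ("sqtop",(163,130),(312,415),.082),("knob",(711,408),(258,30),.042),("pivot",(600,365),(275,90),.055)]:
    print(nm,np.round(atz("top",*Z(*p),z)[:2],4), np.round(atz("scene",*S(*q),z)[:2],4) if q else "")
for n,(u,v) in(("top",Z(163,130)),("scene",S(312,425))):
    C=cloud(n,np.load(n+"0.npy"))[int(v)-14:int(v)+14,int(u)-10:int(u)+10].reshape(-1,3)
    m=(C[:,2]>.074)&(C[:,2]<.092); print(n,m.sum(),C[m].mean(0),C[m].min(0),C[m].max(0))
```

```text
jig [0.5704 0.1155] -8.953101435397558 res mm [1.4 2.  2.8 3.8]
jig [0.5687 0.1182] -8.841215145786192 res mm [0.9 2.2 2.8 2. ]
hub(disc) [0.5695 0.1157] 
tip [0.7209 0.1195] [0.7163 0.1167]
ballL [0.5695 0.2309] [0.5654 0.2294]
ballR [5.726e-01 4.000e-04] [ 0.5679 -0.0009]
ballB [0.4558 0.1145] [0.4513 0.1131]
sqtop [0.7011 0.2703] [0.6962 0.271 ]
knob [ 0.5129 -0.1574] [ 0.5075 -0.1605]
pivot [ 0.5395 -0.0713] [ 0.541  -0.0678]
top 67 [0.69655849 0.26852564 0.08146172] [0.67739697 0.25162922 0.0742599 ] [0.71715261 0.28771399 0.09173481]
scene 160 [0.69815174 0.27229208 0.08108133] [0.67763488 0.25146725 0.07431193] [0.71739046 0.28877619 0.087785  ]
```

```bash
cat >> h.py <<'E'
HUB=np.array([.5695,.1163]); PIV=np.array([.5401,-.0714]); ZT=.103
def q(a):  # tool down, tool x at world yaw a
    return np.array([0,np.cos(a/2),np.sin(a/2),0])
def pose(c,ang,r,off,z,flip):  # beside a bar at world angle ang (rad); off>0 = anticlockwise side
    u=np.array([np.cos(ang),np.sin(ang)]); n=np.array([-u[1],u[0]])
    return np.r_[c+u*r+n*off,z],q(ang+flip)
def st(): s=env.get_state(); print(round(s["time"],2),np.round(s["tcp_pos"],4),np.round(s["force"],1),np.round(s["qpos"],2))
E
python3 - <<'E'
from h import *
r=np.radians; PI=np.pi
env.grip(0,30); print(env.nose_length)
p,o=pose(HUB,r(180.8),.085,-.036,.28,-PI)
env.reach(p,o); st()
for a in(200,220,230):
    print(kin.inverse_kinematics(*pose(HUB,r(a),.085,-.0205,ZT,-PI)))
print(env.movel(np.r_[p[:2],ZT],.2,stop_force=10)); st()
for a in(180.8,190,200,210,220):
    P,O=pose(HUB,r(a),.085,-.0205,ZT,-PI)
    if env.movel(P,.06,rot=O,stop_force=15): print("stop",a);break
    st()
p,_=camera("top"); cv2.imwrite("pics/top1.png",p)
p,_=camera("scene"); cv2.imwrite("pics/scene1.png",p)
a=cv2.imread("pics/scene1.png")[170:330,245:445]; cv2.imwrite("pics/scz1.png",cv2.resize(a,None,fx=3.75,fy=3.75,interpolation=cv2.INTER_CUBIC))
E
```

```text
0.0726
2.77 [0.484  0.1522 0.2801] [-0.2  0.1  0.1] [-1.03  0.27  0.72  2.01 -0.22  0.94 -1.75]
[-0.73017528  0.53815116  0.48579392  2.15484262 -0.47407954  0.55179365
 -1.1142998 ]
[-0.6195537   0.52845283  0.42293945  2.14495752 -0.41057142  0.54507725
 -0.7651493 ]
[-0.56257964  0.5291311   0.38900739  2.1295444  -0.37641696  0.54781358
 -0.59519258]
False
3.81 [0.4846 0.1513 0.1038] [ 0.2 -0.3  0.5] [-0.83  0.56  0.51  2.13 -0.5   0.57 -1.51]
4.22 [0.4844 0.1351 0.1034] [-0.2  1.2  0.1] [-0.8   0.55  0.51  2.14 -0.49  0.57 -1.49]
4.6 [0.4823 0.1217 0.1031] [-0.2  0.2  0. ] [-0.74  0.54  0.46  2.15 -0.45  0.55 -1.34]
5.0 [0.4826 0.1065 0.103 ] [ 0.4 -0.2 -0.1] [-0.68  0.52  0.41  2.15 -0.4   0.54 -1.19]
5.4 [0.4857 0.0916 0.1029] [0.4 0.5 0.8] [-0.61  0.52  0.37  2.15 -0.35  0.53 -1.03]
5.8 [0.4912 0.0774 0.1029] [ 0.4 -0.4 -0.4] [-0.54  0.51  0.32  2.14 -0.31  0.53 -0.87]
```

View pics/scz1.png

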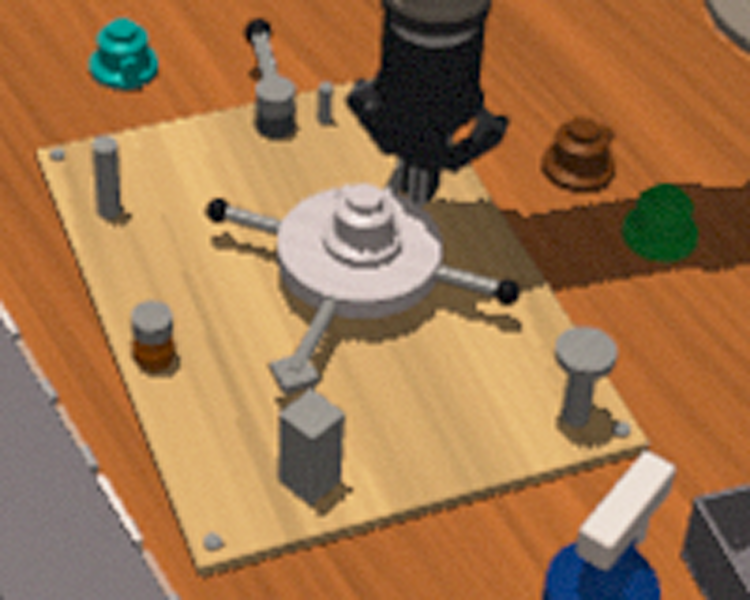

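The turntable has turned and nothing was disturbed. The balls are at zoom (217,209) and (508,291), and the tip is just short of the post. I'll compute the angle, with the target at about 50.2°.

Run:
```python
from h import *
im=cv2.imread("pics/scene1.png")
def ball(n,im,w):
    u,v=map(round,proj(n,w)); s=im[v-6:v+7,u-6:u+7].max(2); m=s<60
    y,x=np.nonzero(m); return atz(n,u-6+x.mean(),v-6+y.mean(),.042)[:2],m.sum()
S=lambda u,v:(245+(u+.5)/3.75-.5,170+(v+.5)/3.75-.5)
for n,f in(("scene","pics/scene1.png"),("top","pics/top1.png")):
  im=cv2.imread(f); A=atz("scene",*S(508,291),.042); B=atz("scene",*S(217,209),.042)
  if n=="scene": d=(A-B)[:2]; print("read",np.degrees(np.arctan2(d[1],d[0]))-90,(A+B)[:2]/2)
  (a,na),(b,nb)=ball(n,im,A),ball(n,im,B); d=a-b; print(n,na,nb,np.degrees(np.arctan2(d[1],d[0]))-90,(a+b)/2,np.linalg.norm(d))
```

```text
read 39.8570127448659 [0.56704584 0.11412773]
scene 31 20 39.97822059919511 [0.5679337  0.11484466] 0.23010759240429718
top 19 14 40.40368564179849 [0.56961529 0.11477572] 0.23153162919537867
```

Run:
```python
from h import *
r=np.radians; PI=np.pi
P,O=pose(HUB,r(230.15),.085,-.0205,ZT,-PI); print(env.movel(P,.04,rot=O,stop_force=15)); env.dwell(.2); st()
P,O=pose(HUB,r(230.15),.085,-.036,ZT,-PI); env.movel(P,.1); P[2]=.2; env.movel(P,.25)
# above the lock lever, anticlockwise side
P,O=pose(PIV,r(-109),.06,.042,.2,-PI+PI); 
for fl in(0,PI):
    print(fl,[None if (k:=kin.inverse_kinematics(*pose(PIV,r(a),.06,.021,ZT,fl))) is None else np.round(k,2) for a in(-109,-140,-179)])
for n in("top","scene"):
    p,_=camera(n); cv2.imwrite(f"pics/{n}2.png",p)
a=cv2.imread("pics/scene2.png")[170:330,245:445]; cv2.imwrite("pics/scz2.png",cv2.resize(a,None,fx=3.75,fy=3.75,interpolation=cv2.INTER_CUBIC))
st()
```

```text
False
6.63 [0.4992 0.0643 0.103 ] [-1.5  0.8 -0.8] [-0.47  0.51  0.27  2.12 -0.26  0.54 -0.71]
0 [array([-0.5 ,  0.76,  0.88,  2.02, -0.86,  0.77, -2.56]), array([ 0.37,  0.54, -0.31,  2.05,  0.28,  0.6 ,  2.14]), array([ 0.19,  0.49, -0.16,  2.13,  0.15,  0.53,  1.52])]
3.141592653589793 [array([-0.07,  0.57,  0.26,  2.  , -0.25,  0.6 ,  0.03]), array([-0.16,  0.55,  0.35,  2.08, -0.34,  0.57, -0.43]), array([-0.3 ,  0.52,  0.45,  2.16, -0.44,  0.54, -1.07])]
7.58 [0.4868 0.0739 0.1993] [-0.5 -0.5  0.3] [-0.57  0.33  0.35  2.1  -0.16  0.74 -0.81]
```

View pics/scz2.png

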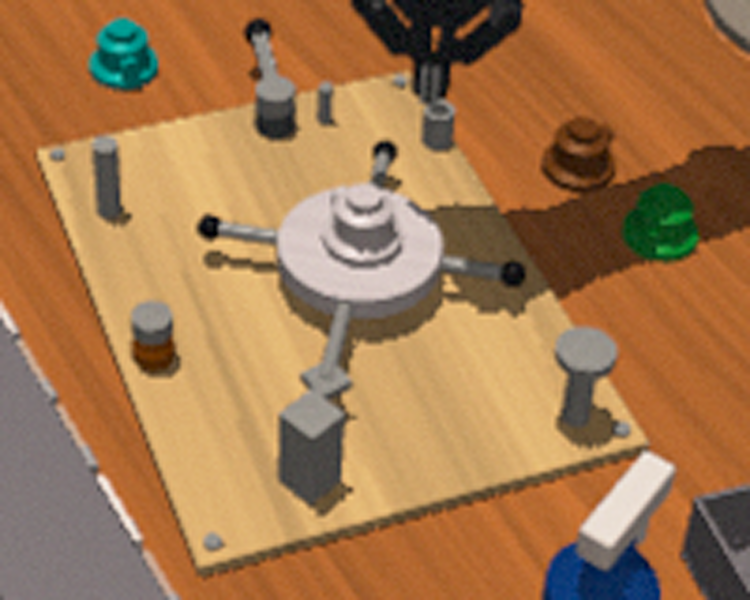

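The balls are now at zoom (209,226), (512,273) and (385,151). I'll check the angle numerically before locking.

Run:
```python
from h import *
S=lambda u,v:(245+(u+.5)/3.75-.5,170+(v+.5)/3.75-.5)
g=[atz("scene",*S(*p),.042) for p in((512,273),(209,226),(385,151))]
def ball(n,im,w):
    u,v=map(round,proj(n,w)); m=im[v-6:v+7,u-6:u+7].max(2)<60
    y,x=np.nonzero(m); return atz(n,u-6+x.mean(),v-6+y.mean(),.042)[:2]
ang=lambda d:np.degrees(np.arctan2(d[1],d[0]))
sq={"scene":atz("scene",*S(312,415),.082)[:2],"top":np.array([.7011,.2703])}
for n in("scene","top"):
    im=cv2.imread(f"pics/{n}2.png"); a,b=[ball(n,im,w) for w in g[:2]]; h=(a+b)/2
    print(n,ang(a-b)-90,"hub",h,"post",ang(sq[n]-h),"read",ang((g[0]-g[1])[:2])-90)
    # post top face by brightness/depth edges: refine the square's centre
    d=camera(n)[1]; C=cloud(n,d); m=(abs(C[...,2]-.082)<.006)&(np.hypot(C[...,0]-.698,C[...,1]-.2705)<.03)
    if n=="top":
        im8=cv2.resize(im[145:175,235:265],None,fx=16,fy=16,interpolation=cv2.INTER_CUBIC); cv2.imwrite("pics/sq.png",im8)
    pts=C[m][:,:2]; print(m.sum(),(pts.min(0)+pts.max(0))/2,pts.mean(0), cv2.minAreaRect(pts.astype(np.float32)))
```

```text
scene 49.7766352752744 hub [0.56768518 0.11427734] post 50.64997927529538 read 49.60220054502412
151 [0.69691398 0.27215177] [0.69794369 0.2720099 ] ((0.696679413318634, 0.2712128162384033), (0.03524375706911087, 0.0334802120923996), 13.524653434753418)
top 50.04362187101225 hub [0.57156682 0.11523058] post 50.12718723614759 read 49.60220054502412
56 [0.69733978 0.26921187] [0.69652093 0.2690841 ] ((0.6965555548667908, 0.2686915397644043), (0.033526740968227386, 0.03164655715227127), 15.61951732635498)
```

View pics/sq.png

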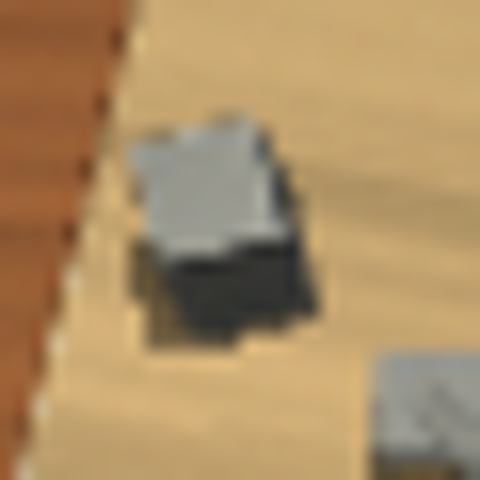

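Top face centre in the crop is (205,190), so the post bearing is about 50.5° and the pointer is at 49.9–50.1°. I'll nudge it by half a degree, then push the lever.

Run:
```python
from h import *
r=np.radians; PI=np.pi
P,O=pose(HUB,r(230.15),.085,-.036,ZT,-PI); env.movel(P,.2,rot=O)
P,O=pose(HUB,r(230.65),.085,-.0205,ZT,-PI); print(env.movel(P,.04,rot=O,stop_force=15)); env.dwell(.2)
P,O=pose(HUB,r(230.65),.085,-.036,ZT,-PI); env.movel(P,.1); P[2]=.22; env.movel(P,.25)
for n in("top","scene"):
    p,_=camera(n); cv2.imwrite(f"pics/{n}3.png",p)
P,O=pose(PIV,r(-109),.055,.042,.22,PI); env.reach(P,O); st()
P[2]=ZT; print(env.movel(P,.2,stop_force=10))
for a in(-109,-120,-132,-144,-156,-168,-174,-178,-182,-186,-190):
    P,O=pose(PIV,r(a),.055,.021,ZT,PI)
    if env.movel(P,.06 if a>-170 else .02,rot=O,stop_force=12): print("stop",a);break
st(); env.dwell(.2)
s=env.get_state()["tcp_pos"]
p,_=camera("scene"); cv2.imwrite("pics/scene4.png",p)
st()
a=p[140:300,245:445]; cv2.imwrite("pics/scz4.png",cv2.resize(a,None,fx=3.75,fy=3.75,interpolation=cv2.INTER_CUBIC))
```

```text
False
10.99 [ 0.5615 -0.1357  0.219 ] [ 0.   0.2 -0. ] [-0.14  0.43  0.35  1.89 -0.19  0.86 -0.03]
False
stop -186
15.42 [ 0.4835 -0.0919  0.1032] [ 1.3 -2.6  0.6] [-0.45  0.58  0.64  2.17 -0.62  0.58 -1.01]
15.67 [ 0.4836 -0.0918  0.1031] [ 1.4 -3.9  0.8] [-0.45  0.58  0.64  2.17 -0.62  0.58 -1.01]
```

View pics/scz4.png

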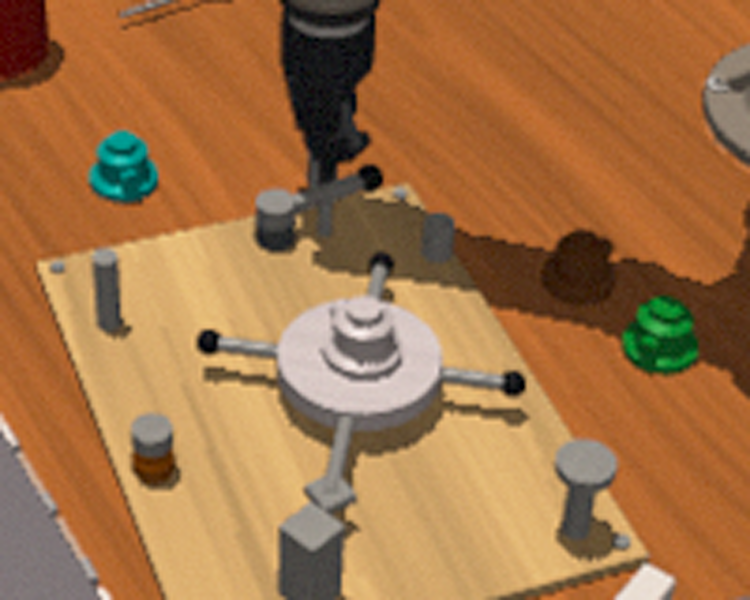

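The lever (knob at zoom (370,178)) lies at the stop pin, and the finger met 12 N at the expected end. I'll back off and verify.

Run:
```python
from h import *
r=np.radians; PI=np.pi
s=env.get_state()["tcp_pos"].copy() if hasattr(env.get_state()["tcp_pos"],"copy") else list(env.get_state()["tcp_pos"])
s=np.array(s,float); s[1]-=.03; env.movel(s,.1); s[2]=.25; env.movel(s,.25); s[1]-=.15; env.movel(s,.3); env.dwell(.3); st()
ang=lambda d:np.degrees(np.arctan2(d[1],d[0]))
def ball(n,im,w):
    u,v=map(round,proj(n,w)); m=im[v-6:v+7,u-6:u+7].max(2)<60
    y,x=np.nonzero(m); return atz(n,u-6+x.mean(),v-6+y.mean(),.042)[:2],m.sum()
for n in("top","scene"):
    p,_=camera(n); cv2.imwrite(f"pics/{n}5.png",p)
    B=[ball(n,p,np.r_[HUB+.115*np.array([np.cos(r(t)),np.sin(r(t))]),.042]) for t in(140.4,-39.6)]
    k,m=ball(n,p,[PIV[0]-.09,PIV[1],.042]); h=(B[0][0]+B[1][0])/2
    pv=h+.19*np.array([np.cos(r(-98.9)),np.sin(r(-98.9))])
    print(n,"table",ang(B[0][0]-B[1][0])-90,"knob",k,m,"lever from pivot",ang(k-pv),"want -179.1 (mod 360)",np.linalg.norm(k-pv))
a=cv2.imread("pics/scene5.png")[130:330,195:445]; cv2.imwrite("pics/scz5.png",cv2.resize(a,None,fx=3,fy=3,interpolation=cv2.INTER_CUBIC))
```

```text
17.81 [ 0.4839 -0.2706  0.2498] [-0.4 -0.4  0.2] [-0.26  0.45  0.85  1.94 -0.42  0.93 -0.86]
top table 50.91809310942162 knob [ 0.45008139 -0.07473429] 61 lever from pivot -178.36910740285415 want -179.1 (mod 360) 0.09171023062459746
scene table 51.05438952694149 knob [ 0.44555196 -0.07520802] 36 lever from pivot -178.4740967221697 want -179.1 (mod 360) 0.09249524589444712
```

View pics/scz5.png

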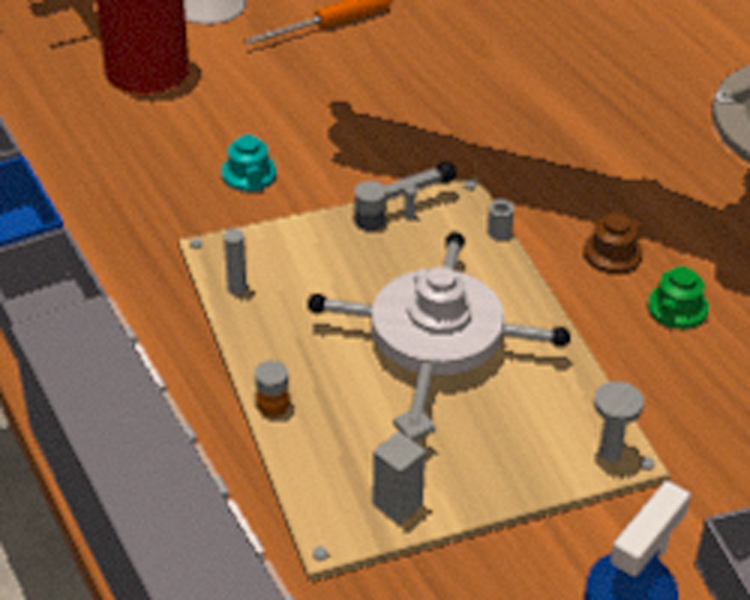

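The lever lies against its pin, the pointer is within about 0.5° of the post bearing, the housing and bystanders are in place, and the arm is clear. I'm handing in the job.

```bash
python3 -c "
from h import *
print(job.job_done())"
```

```text
the job is handed in; nothing more can be done
None
```

I turned the pointer to within about half a degree of the square post by camera measurement, then pushed the lock lever against its stop (12 N at contact). The housing and the other things near the jig look undisturbed in the last picture. I handed the job in at about 18 s; the hand-in returned no verdict.

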